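Set a slide gauge to its notch and bring a pencil barrel up to the jaw

ROBOT

A 6-joint arm with a two-finger parallel gripper is mounted at the origin on the work surface. World frame = base frame: x ahead of the robot, y to its left, z up, the work surface at z = 0. Lengths are in mm, angles in rad, forces in N, time in s.
With the tool pointing down it reaches from about 300 to 775 mm from the base axis. Payload 14.6 kg.
Tool frame: the origin (TCP) lies on the centre line of the jaws, within the pads' length; the fingertips stand 8 mm ahead of it and the grasp point (between the pads) lies 11 mm behind it; z points along the fingers, y is the direction in which the jaws open and shut (so a half turn about z gives the same grasp; the last joint's range is limited). The gripper opens to 94 mm and grips with 3 to 60 N. Pads are 16 mm wide; open, the fingers measure 119 mm over their backs; the gripper's body (75 mm by 177 mm) begins 78 mm behind the grasp point.
Start: joints at [-1.274, 0.3, 1.521, -0, 1.321, -0.067], TCP at [195.698, -513.996, 213.446] pointing down, gripper open.
Joint ranges: [-3.03, 3.03], [-0.79, 2.21], [0.23, 2.52], [-1.04, 4.18], [0, 3.07], [-2.55, 2.55]. Speed limits (rad/s): [2.22, 2.22, 2.57, 3.14, 3.14, 3.14].

INTERFACE

Orientations are given as [roll, pitch, yaw] about the fixed x, y, z axes, in that order (R = Rz(yaw) Ry(pitch) Rx(roll)).
In Python, from cell import read_state, cams, manip gives the robot as it stands.
- The arm moves only by the shell command python3 -m handwheel 'ROWS' [OPENING] [FORCE]. ROWS is JSON, a list of rows, each a list of 4 numbers: the shift along the tool's x, y, z in m, then the turn about the tool's z in degrees. In form: [[dx, dy, dz, turn], ...]. A call has 1 to 5 rows; each row is the pose to reach, as a shift and turn from the pose measured when the call began, along the tool's axes at that moment; what a row does not reach only later rows make up. A row lasts 1/8 s, in which the tool goes at most 62.5 mm and 10.7 degrees, less where a joint would pass 70% of its speed; a pose out of reach is approached as far as the arm can. A call with a gripper value outside its range is refused whole. OPENING is the closure, from 0 (fully open) to 1 (shut), set as the call begins (- or left out, the last holds). The fingers move at their own pace and stop on an object; FORCE is the grip in N (left out, the last holds). Time passes only in rows, so rows that repeat a pose let the fingers close. It gives the time, the measured TCP pose, the force and the opening at its end, in the units of the state.
- read_state(): the state, without advancing time (a new reading comes with each control period).
- cams.camera(name): name is "scene" or "top"; returns the picture (420x560x3 uint8, red, green, blue); there is no depth.
- cams.get_calibration(name): a dict with "vertical_fov" (degrees; the focal length in pixels is half the picture's height over the tangent of half this angle, whatever the lens; pixels are square), "cx", "cy" (the principal point, pixels), "R" (3x3) and "t" (3): a world point X has camera coordinates R X + t. Camera axes: x right, y down, z forward; pixel columns grow to the right and rows downward; lengths in mm; the calibration is good to about 2 mm. A picture is of the moment at which its call begins. get_calibration takes no time and is no camera call.
- manip.sign_off(): hands the job in, once; it reports no verdict.
The state is a dict: "clock": time; "joints": joint angles; "qd": joint speeds; "effort": joint torques, N m; "eef_pos": TCP position; "eef_rot": TCP orientation; "wrist_force": force on the tool from outside, world axes, zero at the start; "moment": the same for the moment, N m; "finger_gap": finger opening in mm.
Only numpy, scipy, OpenCV 4.12 (cv2) and the standard library are available. Lean on these libraries where they do the work, as an engineer would, in place of code of your own. Each camera call takes 0.05 s, during which the arm holds its last target. There are 200 camera calls.

TASK

Set the wooden slide gauge: push its dark sliding jaw along the rail towards the red-flagged brass notch until the jaw's spring pin drops into the notch, and do not push it on past the notch. Then push the lime green pencil barrel from behind along its groove until its front end rests against the jaw, gently enough that the pin stays in the notch. Use only the fingertips, lift nothing, and leave the other things on the table where they are.

Things in the scene. Friction and masses are not known exactly. Their poses are not given: they have to be found in the camera images.
- gauge: Wooden slide gauge fixed to the table. Board 390 x 140 x 8 mm; origin on the table near its middle; x axis along the rail, the way jaw and barrel are both pushed. Rail: beam 24 mm wide at y = 0, top 24 mm above the table. Barrel groove: centred at y = -45 mm, floor 8 mm up, 17 mm between low walls 12 mm up. A fixed end jaw 42 mm high stands at x = 173 to 185 mm.
- jaw (a joint): Position of the dark wooden sliding jaw along the gauge's x axis, m, 0 to 0.155; starts at 0 to 0.03. The saddle is 44 mm long along the rail; friction and damping make it slide with about 0.5 to 1 N, and it stays where it is left.
- jaw_push (a point): Centre of the jaw's flat rear (-x) push face: 40 mm wide across the rail, from 25 to 58 mm above the table; the point is 42 mm up. Push here towards the gauge's +x. The top of the jaw is 58 mm above the table.
- jaw_face (a point): Where the barrel's front end has to meet the jaw: on the -x face of the jaw's side arm over the groove, at the height of the barrel's axis (15 mm above the table), 14 mm further along +x than the push face. A lip 9 mm long, 1.5 mm clear above the barrel, overhangs this face and keeps the front end down. The arm reaches 67 mm from the rail's centre line to local -y, and is 34 mm high.
- jaw_pin (a point): Centre of the jaw's spring pin along the rail: 34 mm to local +y of the rail's centre line and 22 mm further along +x than the push face, in a brass bracket. The pin rides on a small wheel and has a red round cap 15 mm wide, top 53 mm above the table. The point moves with the jaw, not up and down with the pin.
- pin (a joint): Lift of the spring pin, m: 0 when down (riding free or dropped into the notch), up to 0.0035 while it climbs over a roller.
- notch (a point): Centre of the notch between two brass rollers on a brass clip beside the rail; a red flag points at it. The pin climbs the first roller from 14 to 7 mm short of it: the push rises to 5 to 7 N, fades towards the crest, then the jaw snaps forward, the pin drops and centres itself level with this point along the rail. It holds against about 5 N; pushed 7 mm past, it jumps out.
- barrel_rear (a point): Centre of the rear end face of the lime green barrel, a loose straight round plastic barrel 14 mm in diameter, 110 mm long, about 30 g, lying in the groove with its axis 15 mm above the table. Push this end towards the gauge's +x; it slides with well under 1 N.
- barrel_front (a point): Centre of the front end face of the barrel, the end that must meet the jaw.
- barrel: The same barrel; origin at its middle on its axis, x axis along it from rear to front.
- tube: Silver spring housing tube standing upright, 20 mm in diameter, 55 mm high, loose; origin under its centre. Leave alone.
- cap: Chunky black eraser cap, 28 mm in diameter, 34 mm high, loose; origin under its centre. Leave alone.
- stopper: Cobalt glass bottle stopper, 38 mm in diameter, 45 mm high, loose; origin under its centre. Leave alone.
- tape: Orange ring, 64 mm in diameter, 20 mm high, loose; origin under its centre. Leave alone.
Mind the look-alikes: they are no part of the job. What is meant by the barrel is not orange, and is the larger of those in its own colour.

How it is judged:
By the outcome, as a careful person would: the job done as asked, in the order asked, and still so for the second after the job is handed in, with the robot touching nothing.
It also fails if it takes over 67 s, if anything falls off the work surface, if the arm or the gripper's body presses on something with over 40 N, if the wrist force passes 120 N, or if a joint passes its speed limit or range.

## Working session

There is one attempt and no reset: what is moved stays moved. The work goes in short steps, Python scripts to look and compute and a shell command to move; the robot and the scene stay as the last step left them, time stands still between calls to the robot, and variables do not carry over. Pictures are saved under pics/ and viewed, about 8 in all and at most 12, crops included, and the job is handed in when it is done.

```bash
mkdir -p pics; ls
python3 - <<'E'
from cell import read_state,cams
import cv2,json
for n in("scene","top"):
    im=cams.camera(n); cv2.imwrite(f"pics/{n}0.png",im[:,:,::-1]); c=cams.get_calibration(n); print(n,c)
print(read_state())
E
```

```text
pics
scene {'vertical_fov': 53.713903017641925, 'cx': 278.8164906377374, 'cy': 209.6898056295957, 'R': array([[ 0.48231012,  0.87599447, -0.00326027],
       [ 0.72390631, -0.40066282, -0.56163063],
       [-0.49329159,  0.26852   , -0.82738166]]), 't': array([-289.74741931, -340.8509232 ,  968.15553912])}
top {'vertical_fov': 47.86323738673414, 'cx': 279.9345927437356, 'cy': 215.96624011526984, 'R': array([[-0.01983242, -0.99971204, -0.01351005],
       [-0.99238607,  0.0213264 , -0.1213057 ],
       [ 0.12155889,  0.0110014 , -0.99252325]]), 't': array([ 66.59818905, 533.8789604 , 792.83637481])}
{'clock': 0.1, 'joints': array([-1.27360791e+00,  3.00398216e-01,  1.52155377e+00,  1.32845040e-05,
        1.32067837e+00, -6.66024710e-02]), 'qd': array([ 9.43606947e-05, -4.01110290e-04, -3.60332466e-04, -1.09415221e-03,
       -8.01092995e-04,  8.13561328e-04]), 'effort': array([ 2.90969720e-04, -5.32644725e+01, -3.53281474e+01,  7.09205121e-02,
        2.35204550e-02, -4.81727341e-05]), 'eef_pos': array([ 195.63061387, -513.77908488,  212.93785078]), 'eef_rot': array([-3.14055810e+00, -8.19020811e-05,  3.63787554e-01]), 'wrist_force': array([-0.83631821,  0.16591388,  1.23988369]), 'moment': array([-0.01063298,  0.00998323, -0.02409704]), 'finger_gap': 93.82228760937328}
```

View pics/scene0.png

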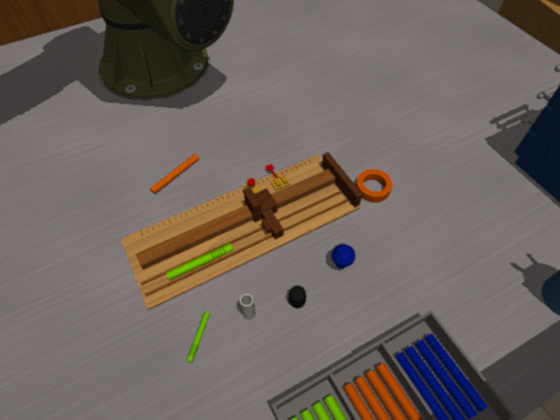

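View pics/top0.png

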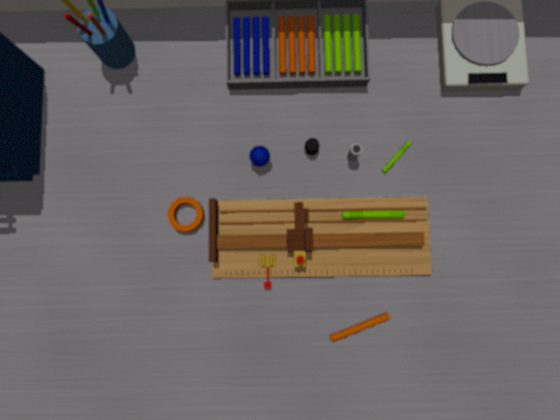

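The top view shows the gauge with its +x to the left. The end jaw is at (213,230), the sliding jaw at (300,240), the red pin cap at (300,260), the notch and brass clip at (268,261) with its flag at (268,285), and the lime barrel in the groove at (373,214).

Things that could be taken for the barrel, by top-view pixel:
- The lime one in the groove (373,214) is the larger lime one, so I choose it.
- The thin short lime one is at (397,156).
- The lime ones in the tray are around (343,43).
- The orange one is at (360,326).

Next is one close crop to check this, plus measurements.

```bash
cat > h.py <<'E'
import numpy as np,cv2
from cell import cams,read_state
def K(n):
    c=cams.get_calibration(n); f=210/np.tan(np.radians(c["vertical_fov"]/2)); return f,c
def ray(n,p):
    f,c=K(n); R=c["R"]; d=R.T@np.array([(p[0]-c["cx"])/f,(p[1]-c["cy"])/f,1]); return -R.T@c["t"],d/np.linalg.norm(d)
def plane(n,p,z):
    o,d=ray(n,p); return o+d*(z-o[2])/d[2]
def tri(p,q):
    o,d=ray("top",p); u,e=ray("scene",q)
    s=np.linalg.lstsq(np.c_[d,-e],u-o,rcond=None)[0]; a=o+d*s[0]; b=u+e*s[1]
    return (a+b)/2,np.linalg.norm(a-b)
def blobs(im,lo,hi,amin=6):
    hsv=cv2.cvtColor(im,cv2.COLOR_RGB2HSV); m=cv2.inRange(hsv,np.array(lo),np.array(hi))
    n,l,s,c=cv2.connectedComponentsWithStats(m)
    return [(c[i].round(1),s[i],(l==i)) for i in range(1,n) if s[i][4]>=amin]
LIME=((35,150,80),(55,255,255)); RED=((0,200,90),(4,255,255)); BRASS=((22,140,120),(32,255,255))
E
python3 - <<'E'
from h import *
ims={n:cv2.imread(f"pics/{n}0.png")[:,:,::-1].copy() for n in("top","scene")}
for n in ims:
  for k,c in(("lime",LIME),("red",RED),("brass",BRASS)):
    for b in blobs(ims[n],*c): 
        ys,xs=np.where(b[2]); r=cv2.minAreaRect(np.c_[xs,ys].astype(np.float32))
        print(n,k,b[0],b[1],np.round(r[0],1),np.round(r[1],1),round(r[2],1))
a=cv2.resize(ims["top"][190:300,205:440],None,fx=3,fy=3,interpolation=cv2.INTER_CUBIC)
b=cv2.resize(ims["scene"][150:250,225:375],None,fx=2.6,fy=2.6,interpolation=cv2.INTER_CUBIC)
o=np.zeros((a.shape[0]+b.shape[0],a.shape[1],3),np.uint8);o[:a.shape[0]]=a;o[a.shape[0]:,:b.shape[1]]=b
cv2.imwrite("pics/crop1.png",o[:,:,::-1])
E
```

```text
top lime [327.3  44.1] [324  15   8  57 374] [327.5  43. ] [56.  7.] 90.0
top lime [337.   43.6] [333  14   9  58 389] [336.8  42.5] [57.1  7.2] 88.2
top lime [346.7  43.8] [343  14   9  58 369] [346.7  42.5] [57.1  7.2] 88.5
top lime [356.3  43.2] [352  14   9  57 375] [356.  42.] [56.  8.] 90.0
top lime [396.1 156.3] [383 141  28  31 161] [396.2 156.2] [ 4.2 38.4] 41.6
top lime [373.7 213.8] [342 210  63   9 469] [373.  213.9] [ 7.7 62.1] 88.5
top red [66.6 15.3] [65 14  4  4 10] [66.6 15.2] [2.7 2.7] 63.4
top red [300.  259.5] [298 257   5   6  26] [300.  259.5] [5. 4.] 90.0
top red [267.2 284.2] [265 282   6   5  24] [267.5 284. ] [5. 4.] 0.0
top brass [404.9 214. ] [404 211   2   7   7] [404.9 214.1] [0.8 6.1] 9.5
top brass [299.  253.4] [294 251  12   9  58] [299.5 255. ] [ 8. 11.] 90.0
top brass [266.6 260.5] [259 256  16  11 143] [266.5 261. ] [10. 15.] 90.0
top brass [295.4 263.8] [294 261   4   6  17] [295.5 263.5] [5. 3.] 90.0
scene lime [198.5 261.3] [166 243  67  37 590] [199.  261.1] [ 8.6 70.8] 65.0
scene lime [197.8 336.9] [187 312  23  50 296] [197.8 336.6] [ 5.7 52.5] 20.0
scene lime [334.1 407.9] [324 395  23  25 275] [334.3 408.8] [29.3 10.2] 59.9
scene lime [320.5 411.4] [313 402  18  18 186] [320.7 412.3] [20.8 10. ] 60.9
scene lime [306.9 415. ] [301 409  14  11 102] [306.9 415.8] [12.1  9.8] 63.4
scene lime [294.7 418.2] [291 417   8   3  18] [294.5 418. ] [7. 2.] -0.0
scene red [270.2 168.5] [266 165  11  12  39] [271.2 170.9] [13.4  5.8] 63.4
scene red [250.8 181.8] [248 179   7   7  38] [251. 182.] [6. 6.] 0.0
scene brass [232.  246.5] [231 244   3   6   6] [232.  246.5] [5.4 0.4] 63.4
scene brass [166.5 276.5] [165 274   4   6   6] [166.5 276.5] [5.8 0.4] 63.4
```

View pics/crop1.png

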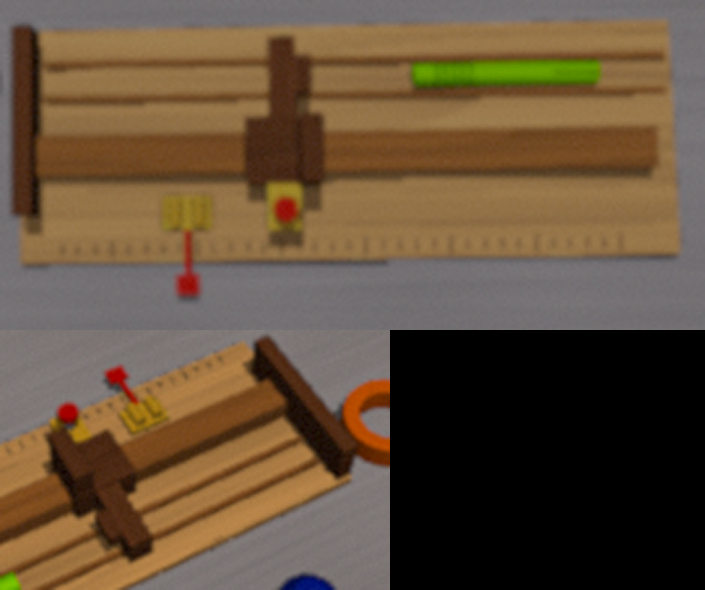

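The crop shows the chosen smooth lime barrel in the groove, ending at top px (342,214) and (405,213). The brass notch is at (267.3,260.4) in the top view and about (279.6,181.5) in the scene view. The red pin cap is at (300,259.5) in the top view.

Run:
```python
from h import *
np.set_printoptions(precision=1,suppress=True)
print("cap z53",plane("top",(300,259.5),53),tri((300,259.5),(250.8,181.8)))
print("notch",tri((267.2,260.4),(279.6,181.5)),[plane("top",(267.2,260.4),z) for z in(15,25,35)])
print("barrel mid",tri((373.5,213.8),(199,261.1)))
for p in((404.7,213.2),(342,214.6)): print("barrel end",plane("top",p,15))
# board corners z 8 (crop px /3 + offset): right top, right bottom, left bottom
C=[plane("top",(205+a/3,190+b/3),8) for a,b in((667,22),(679,254),(24,264))]; print("corners",C,np.linalg.norm(C[0]-C[1]),np.linalg.norm(C[1]-C[2]))
# rail ridge line: top z24 edges at right end & left
for a,b in((657,127),(657,168),(40,136),(40,176)): print("rail",plane("top",(205+a/3,190+b/3),24))
# jaw push face top edge z58: right edge of jaw block
for a,b in((323,116),(322,181)): print("pushface",plane("top",(205+a/3,190+b/3),58))
```

```text
cap z53 [458.2  23.   53. ] (array([458.4,  23.5,  51.7]), np.float64(1.0985599075831962))
notch (array([458.8,  79.7,  18.2]), np.float64(0.16541668693374756)) [array([458.9,  79.8,  15. ]), array([458.6,  79.4,  25. ]), array([458.3,  79. ,  35. ])]
barrel mid (array([ 537.3, -109.9,   18.7]), np.float64(0.5009687769243477))
barrel end [ 537.5 -166.2   15. ]
barrel end [537.4 -54.8  15. ]
corners [array([ 566.3, -210. ,    8. ]), array([ 428.2, -209.1,    8. ]), array([429.9, 176.7,   8. ])] 138.10222257776675 385.8241191723191
rail [ 502.  -195.8   24. ]
rail [ 478.1 -194.4   24. ]
rail [504.3 164.6  24. ]
rail [480.8 164.7  24. ]
pushface [509.3   0.6  58. ]
pushface [472.9   2.2  58. ]
```

The barrel measures 111 mm long (110 given), and the pin sits 22 mm ahead of the push face. The face is at y≈1, the notch at y≈79.5, and the rail at x≈491 with yaw ≈89.7°. These agree, so I'm moving now.

```bash
python3 -m handwheel '[[0.448,-0.347,0.06,-69],[0.448,-0.347,0.06,-69],[0.448,-0.347,0.06,-69],[0.448,-0.347,0.06,-69],[0.448,-0.347,0.06,-69]]' 1 20
```

```text
clock: 0.72
eef_pos: [358.1, -246.8, 180.3]
eef_rot: [-3.141, -0.001, 1.307]
wrist_force: [0.5, -0.3, -0.3]
finger_gap: 47.6
```

```bash
python3 -m handwheel '[[0.244,0.072,0.05,-14.8],[0.244,0.072,0.05,-14.8],[0.244,0.072,0.05,-14.8],[0.244,0.072,0.08,-14.8],[0.244,0.072,0.08,-14.8]]'
```

```text
clock: 1.35
eef_pos: [491.1, -27.7, 98.6]
eef_rot: [-3.139, -0.001, 1.568]
wrist_force: [0.5, -1.0, 0.9]
finger_gap: 0.7
```

```bash
python3 -m handwheel '[[0,0,0.04,0],[0,0,0.058,0],[0.003,0,0.058,0],[0.006,0,0.058,0],[0.006,0,0.058,0]]'
python3 - <<'E'
from h import *
a=cams.camera("top")[190:300,205:440];b=cams.camera("scene")[150:270,225:375]
a=cv2.resize(a,None,fx=3,fy=3);b=cv2.resize(b,None,fx=2.2,fy=2.2)
o=np.zeros((a.shape[0]+b.shape[0],a.shape[1],3),np.uint8);o[:a.shape[0]]=a;o[a.shape[0]:,:b.shape[1]]=b
cv2.imwrite("pics/c2.png",o[:,:,::-1])
E
```

```text
clock: 1.98
eef_pos: [491.5, -21.6, 41.6]
eef_rot: [-3.141, -0.001, 1.568]
wrist_force: [0.1, 0.2, -0.1]
finger_gap: 0.5
```

View pics/c2.png

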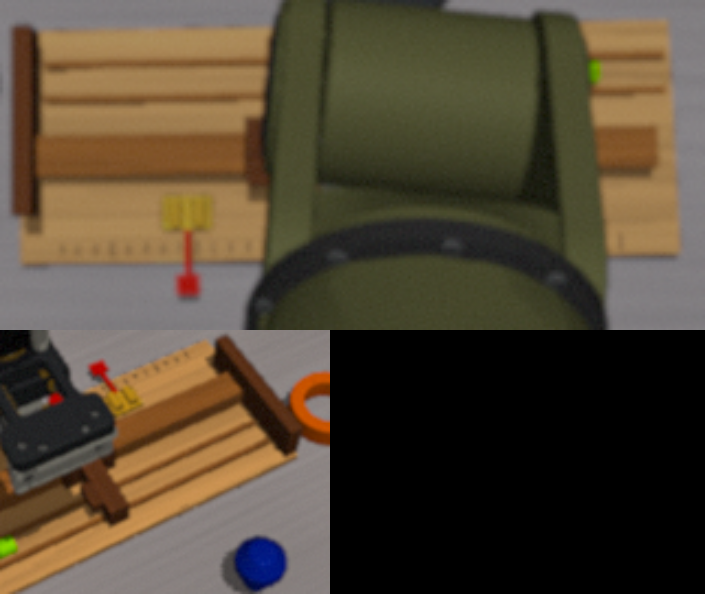

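The top camera is covered by the arm. The scene view still shows the red cap at about px (250,181), so I can track the cap there. I'll push slowly to short of the first roller.

```bash
python3 -m handwheel '[[0.01,0,0,0],[0.02,0,0,0],[0.03,0,0,0],[0.04,0,0,0],[0.047,0,0,0]]'; python3 -m handwheel '[[0.003,0,0,0],[0.003,0,0,0]]'
python3 - <<'E'
from h import *
im=cams.camera("scene")
for b in blobs(im,*RED): print(b[0],b[1],plane("scene",b[0],53))
cv2.imwrite("pics/c3.png",cv2.resize(im[130:270,200:375],None,fx=4,fy=4,interpolation=2)[:,:,::-1])
E
```

```text
clock: 2.7
eef_pos: [491.4, 26.1, 41.3]
eef_rot: [-3.14, -0.001, 1.569]
wrist_force: [0.4, -1.1, -0.6]
finger_gap: 0.2
clock: 2.95
eef_pos: [491.4, 29.3, 41.3]
eef_rot: [-3.14, -0.001, 1.569]
wrist_force: [-0.2, 0.5, -0.1]
finger_gap: 0.4
```

View pics/c3.png

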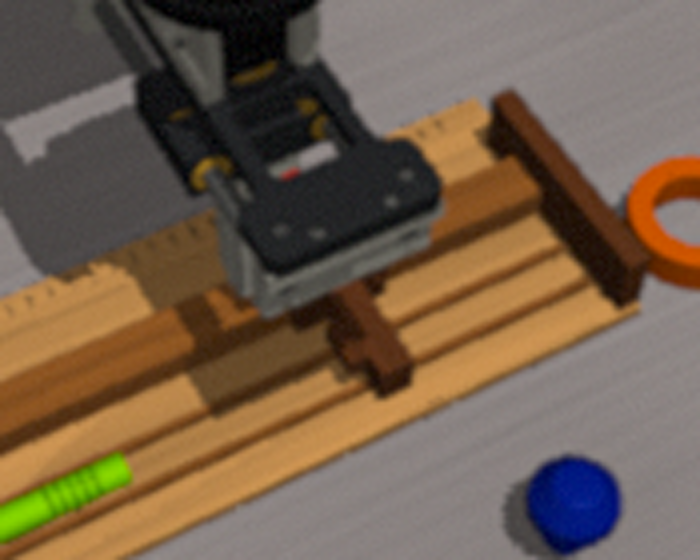

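The jaw has moved: its side-arm tip is now at scene px (297,226), and the cap is hidden behind the gripper. From here I use force feedback in small steps.

```bash
python3 -m handwheel '[[0.002,0,0,0],[0.004,0,0,0],[0.005,0,0,0]]'; python3 -m handwheel '[[0.001,0,0,0],[0.002,0,0,0]]'; python3 -m handwheel '[[0.001,0,0,0],[0.0015,0,0,0]]'
```

```text
clock: 3.38
eef_pos: [491.4, 34.2, 41.3]
eef_rot: [-3.14, -0.001, 1.569]
wrist_force: [0.1, 0.1, 0.1]
finger_gap: 0.6
clock: 3.62
eef_pos: [491.4, 36.0, 41.3]
eef_rot: [-3.14, -0.001, 1.569]
wrist_force: [-0.2, -5.2, 0.7]
finger_gap: 0.7
clock: 3.88
eef_pos: [491.4, 37.0, 41.3]
eef_rot: [-3.14, 0.0, 1.569]
wrist_force: [1.1, -5.6, 0.7]
finger_gap: 0.9
```

The climb began at TCP y≈35, as predicted, so the crest should be near 42.

```bash
for i in 1; do python3 -m handwheel '[[0.001,0,0,0],[0.002,0,0,0]]'; done; python3 -m handwheel '[[0.001,0,0,0],[0.0015,0,0,0]]'; python3 -m handwheel '[[0.001,0,0,0],[0.0012,0,0,0]]'
```

```text
clock: 4.12
eef_pos: [491.4, 38.8, 41.3]
eef_rot: [-3.14, 0.0, 1.569]
wrist_force: [-0.3, -4.5, 0.1]
finger_gap: 0.5
clock: 4.38
eef_pos: [491.4, 40.4, 41.3]
eef_rot: [-3.14, 0.0, 1.569]
wrist_force: [-0.0, -2.1, -0.2]
finger_gap: 0.3
clock: 4.62
eef_pos: [491.4, 41.8, 41.3]
eef_rot: [-3.14, 0.0, 1.569]
wrist_force: [0.4, -1.2, 0.4]
finger_gap: 0.6
```

```bash
python3 -m handwheel '[[0.0008,0,0,0],[0.0008,0,0,0]]'; python3 -m handwheel '[[0.0008,0,0,0],[0.0008,0,0,0]]'
```

```text
clock: 4.88
eef_pos: [491.4, 42.8, 41.3]
eef_rot: [-3.14, -0.0, 1.569]
wrist_force: [-0.3, 0.2, -0.1]
finger_gap: 0.2
clock: 5.12
eef_pos: [491.4, 43.7, 41.3]
eef_rot: [-3.14, -0.0, 1.569]
wrist_force: [-0.2, 0.3, 0.2]
finger_gap: 0.3
```

The force dropped to zero past the crest, so the pin has probably snapped in. I'll back off to behind the barrel and check from the top.

```bash
python3 -m handwheel '[[-0.02,0,0,0],[-0.05,0,-0.05,0],[-0.11,0.02,-0.05,0],[-0.17,0.046,-0.05,0],[-0.23,0.046,-0.05,0]]'; python3 -m handwheel '[[-0.01,0,0,0],[-0.01,0,0,0]]'
python3 - <<'E'
from h import *
im=cams.camera("top")
for k,c in(("lime",LIME),("red",RED),("brass",BRASS)):
  for b in blobs(im,*c):
    if 190<b[0][1]<300: print(k,b[0],b[1],plane("top",b[0],53 if k=="red" else 15))
s=cams.camera("scene")
for b in blobs(s,*RED): print("scene",b[0],b[1],plane("scene",b[0],53))
a=cv2.resize(im[190:300,205:440],None,fx=3,fy=3);b=cv2.resize(s[150:270,225:375],None,fx=2.2,fy=2.2)
o=np.zeros((a.shape[0]+b.shape[0],a.shape[1],3),np.uint8);o[:a.shape[0]]=a;o[a.shape[0]:,:b.shape[1]]=b
cv2.imwrite("pics/c4.png",o[:,:,::-1])
E
```

```text
clock: 5.75
eef_pos: [537.8, -187.4, 91.2]
eef_rot: [-3.14, 0.0, 1.57]
wrist_force: [0.9, 0.5, 0.0]
finger_gap: 0.4
clock: 6.0
eef_pos: [537.6, -197.4, 91.0]
eef_rot: [-3.14, -0.0, 1.569]
wrist_force: [-0.5, -0.3, -0.6]
finger_gap: 0.3
lime [373.3 213.9] [342 210  63   9 476] [ 537.47326322 -110.4457651    15.        ]
red [266.  259.9] [264 257   5   6  24] [458.66729227  80.27536339  53.        ]
red [267.1 284.2] [265 282   5   5  23] [418.12348368  79.09261672  53.        ]
brass [404.9 213.5] [404 210   2   8   8] [ 536.98222303 -166.50787791   15.        ]
brass [266.6 258.6] [259 251  17  17 127] [462.06703175  80.78568916  15.        ]
scene [269.5 167.4] [266 165   7   6  30] [447.02859558  66.32782053  53.        ]
scene [279.9 169. ] [277 166   7   7  34] [458.95504795  80.41306333  53.        ]
```

View pics/c4.png

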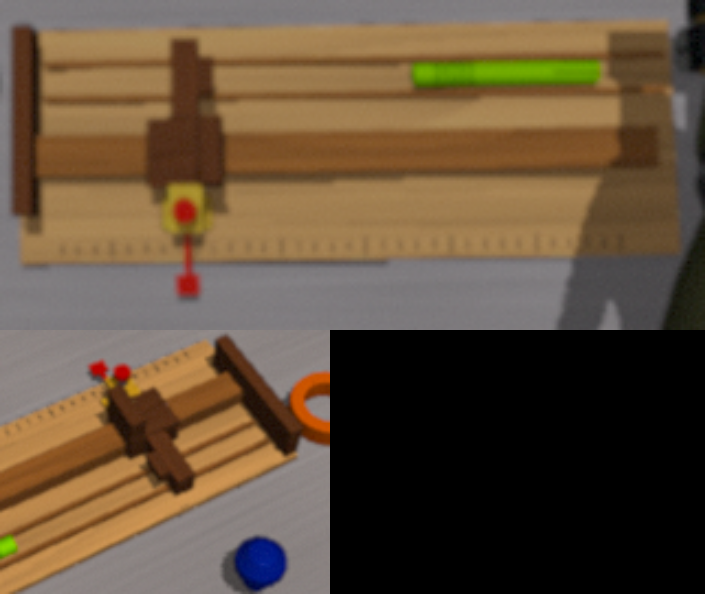

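The cap is at y≈80.3 from the top view and 80.4 from the scene view, against the notch at 79.5. The pin is in line with the flag, so it is in the notch. The barrel is untouched, with its rear end at y≈-166. The jaw face should be at y≈72, so contact is expected at TCP y≈-46. I'm lowering behind the barrel.

```bash
python3 -m handwheel '[[0,0,0.04,0],[0,0,0.06,0],[0,0,0.068,0],[0,0,0.069,0],[0,0,0.069,0]]';python3 -m handwheel '[[0.006,0,0,0],[0.012,0,0,0],[0.018,0,0,0],[0.023,0,0,0],[0.028,0,0,0]]'
```

```text
clock: 6.72
eef_pos: [538.2, -195.8, 23.1]
eef_rot: [-3.141, 0.0, 1.571]
wrist_force: [-0.5, 0.3, -0.7]
finger_gap: 0.5
clock: 7.35
eef_pos: [538.2, -167.5, 23.1]
eef_rot: [-3.141, 0.0, 1.571]
wrist_force: [0.2, -0.9, -0.1]
finger_gap: 0.3
```

```bash
python3 -m handwheel '[[-0.003,0,0.0013,0],[0.003,0,0.0013,0],[0.009,0,0.0013,0],[0.015,0,0.0013,0],[0.021,0,0.0013,0]]';python3 -m handwheel '[[0.007,0,0,0],[0.014,0,0,0],[0.021,0,0,0],[0.028,0,0,0],[0.035,0,0,0]]';python3 -m handwheel '[[0.007,0,0,0],[0.014,0,0,0],[0.021,0,0,0],[0.027,0,0,0],[0.032,0,0,0]]';python3 -m handwheel '[[0.005,0,0,0],[0.01,0,0,0],[0.014,0,0,0],[0.018,0,0,0],[0.018,0,0,0]]'
python3 - <<'E'
from h import *
s=cams.camera("scene")
for b in blobs(s,*LIME)[:2]: print(b[0],b[1])
for b in blobs(s,*RED): print("scene",b[0],b[1],plane("scene",b[0],53))
cv2.imwrite("pics/c5.png",cv2.resize(s[140:300,150:375],None,fx=3,fy=3,interpolation=2)[:,:,::-1])
E
```

```text
clock: 7.98
eef_pos: [538.2, -146.0, 21.8]
eef_rot: [-3.141, 0.0, 1.571]
wrist_force: [0.1, -0.7, 0.5]
finger_gap: 0.5
clock: 8.6
eef_pos: [538.2, -110.6, 21.9]
eef_rot: [-3.142, 0.0, 1.571]
wrist_force: [0.1, -0.8, 0.5]
finger_gap: 0.2
clock: 9.22
eef_pos: [538.2, -78.2, 21.9]
eef_rot: [-3.142, 0.0, 1.571]
wrist_force: [0.4, 0.3, 0.2]
finger_gap: 0.3
clock: 9.85
eef_pos: [538.2, -59.9, 21.8]
eef_rot: [-3.141, 0.0, 1.572]
wrist_force: [-0.4, 0.1, 0.2]
finger_gap: 0.7
[278.4 223.8] [264 215  30  19 236]
[197.8 336.9] [187 312  23  50 296]
scene [269.5 167.4] [266 165   7   6  30] [447.02859558  66.32782053  53.        ]
scene [280.  169.1] [277 166   7   7  36] [459.23572782  80.4561683   53.        ]
```

View pics/c5.png

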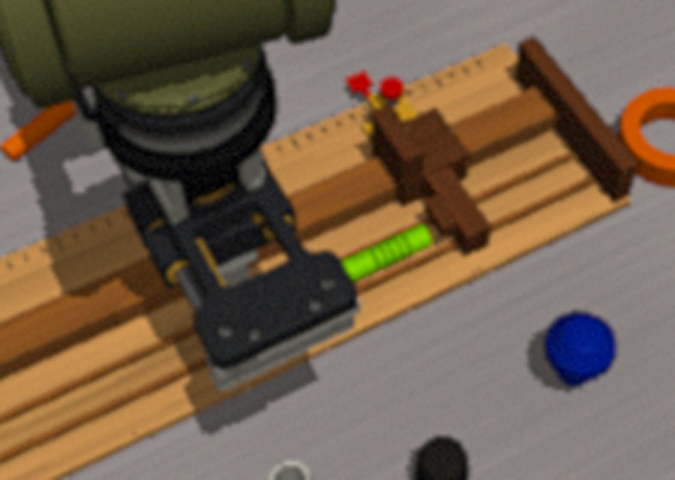

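The barrel front is at scene px (293,218), just short of the jaw arm, and the pin cap hasn't moved. I'll creep in with the force watched.

```bash
python3 -m handwheel '[[0.003,0,0,0],[0.006,0,0,0],[0.009,0,0,0],[0.01,0,0,0],[0.01,0,0,0]]'; python3 -m handwheel '[[0.0005,0,0,0],[0.001,0,0,0],[0.001,0,0,0]]';python3 -m handwheel '[[0.0005,0,0,0],[0.001,0,0,0],[0.001,0,0,0]]'
```

```text
clock: 10.52
eef_pos: [538.2, -50.0, 21.8]
eef_rot: [-3.141, 0.0, 1.572]
wrist_force: [-0.1, -0.1, -0.7]
finger_gap: 0.4
clock: 10.9
eef_pos: [538.2, -49.0, 21.8]
eef_rot: [-3.141, 0.0, 1.572]
wrist_force: [-0.7, -0.3, -0.2]
finger_gap: 0.4
clock: 11.28
eef_pos: [538.2, -48.0, 21.8]
eef_rot: [-3.141, 0.0, 1.572]
wrist_force: [-0.3, -0.1, -1.0]
finger_gap: 0.7
```

```bash
python3 -m handwheel '[[0.0003,0,0,0],[0.0007,0,0,0],[0.0007,0,0,0]]'; python3 -m handwheel '[[0.0003,0,0,0],[0.0007,0,0,0],[0.0007,0,0,0]]'
```

```text
clock: 11.65
eef_pos: [538.1, -47.2, 21.8]
eef_rot: [-3.141, 0.0, 1.572]
wrist_force: [-0.6, -0.4, -0.1]
finger_gap: 0.5
clock: 12.02
eef_pos: [538.2, -46.6, 21.8]
eef_rot: [-3.141, 0.0, 1.572]
wrist_force: [-0.4, -1.7, 0.4]
finger_gap: 0.7
```

```bash
python3 -m handwheel '[[0.0003,0,0,0],[0.0005,0,0,0],[0.0005,0,0,0]]'
```

```text
clock: 12.4
eef_pos: [538.2, -46.2, 21.8]
eef_rot: [-3.142, 0.001, 1.572]
wrist_force: [0.1, -3.4, -0.5]
finger_gap: 0.6
```

Contact is at TCP y=-46.6, as predicted, with the force up to 3.4 N and under the hold limit of about 5 N. I'm withdrawing to look.

```bash
python3 -m handwheel '[[-0.0015,0,0,0],[-0.01,0,0,0],[-0.03,0,0,0],[-0.06,0,-0.03,0],[-0.10,0,-0.08,0]]'; python3 -m handwheel '[[-0.05,0,-0.02,0],[-0.08,0,-0.02,0],[-0.08,0,-0.02,0]]'
python3 - <<'E'
from h import *
im=cams.camera("top"); s=cams.camera("scene")
for k,c in(("lime",LIME),("red",RED)):
  for b in blobs(im,*c):
    if 130<b[0][1]<300: print(k,b[0],b[1],plane("top",b[0],53 if k=="red" else 15))
for b in blobs(s,*RED): print("scene",b[0],b[1],plane("scene",b[0],53))
a=cv2.resize(im[190:300,205:440],None,fx=3,fy=3);b=cv2.resize(s[150:270,185:375],None,fx=2.2,fy=2.2)
o=np.zeros((a.shape[0]+b.shape[0],a.shape[1],3),np.uint8);o[:a.shape[0]]=a;o[a.shape[0]:,:b.shape[1]]=b
cv2.imwrite("pics/c6.png",o[:,:,::-1])
E
```

```text
clock: 13.02
eef_pos: [537.3, -146.8, 100.5]
eef_rot: [-3.139, -0.001, 1.572]
wrist_force: [-0.4, 0.4, 0.3]
finger_gap: 0.1
clock: 13.4
eef_pos: [536.7, -229.4, 120.4]
eef_rot: [-3.139, -0.0, 1.569]
wrist_force: [0.4, 0.6, -0.5]
finger_gap: 0.2
lime [396.2 156.3] [383 141  28  31 161] [ 641.31844472 -156.24839326   15.        ]
lime [303.9 215.4] [276 211  57   9 442] [537.43843028  13.02392955  15.        ]
red [266.  259.8] [264 257   5   6  24] [458.83503033  80.27263552  53.        ]
red [267.1 284.2] [265 282   5   6  23] [418.12348368  79.09261672  53.        ]
scene [269.4 167.4] [266 165   7   6  31] [446.94424621  66.17560795  53.        ]
scene [280.  169.1] [277 166   7   7  36] [459.23572782  80.4561683   53.        ]
```

View pics/c6.png

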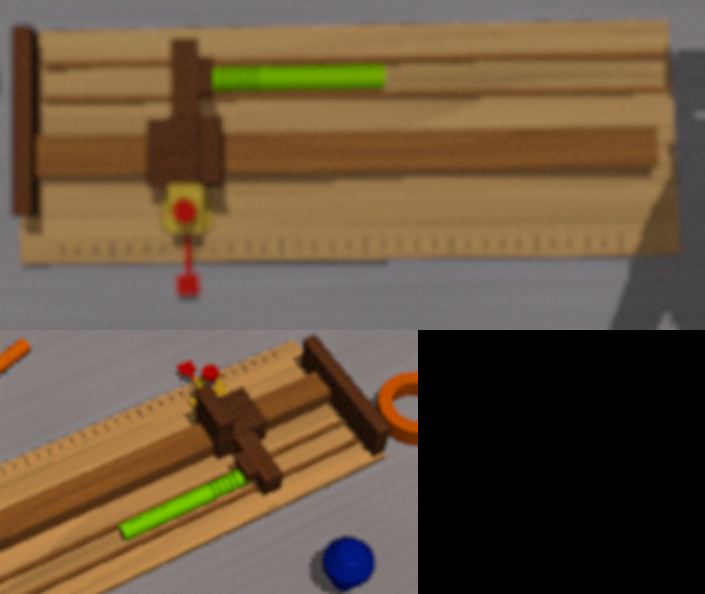

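The barrel's front end is under the lip against the jaw arm. Its rear end is at top px about (333,215), or y≈-39 against -38 expected. The pin cap is still at y≈80.3, level with the flag, and the robot is clear. Handing in.

```bash
python3 -c "
from cell import manip;print(manip.sign_off())"
```

```text
the job is handed in; nothing more can be done
None
```

The gauge is set: the jaw's pin is in the flagged notch and the lime green barrel's front end is against the jaw. I handed the job in at about 13.5 s.

- **Jaw:** I pushed it with closed fingertips. The force rose to 5.6 N on the first roller and dropped to zero past the crest, where the jaw snapped forward and I stopped. Before and after the barrel push, the pin cap measured y≈80.3 mm (top camera) and y≈80.5 mm (scene camera), against about 79.5 mm for the notch. That is within the 2 mm calibration error.
- **Barrel:** I pushed it along the groove until it touched the jaw at the predicted position, with a peak of 3.4 N, under the roughly 5 N the notch holds. In the last pictures its front end is under the jaw's lip, and its rear end is at y≈-39 mm against about -38 mm expected. A gap of a few tenths of a millimetre is too small for the cameras to rule out.
- **Other things on the table:** the arm was never near them, and those visible in the last crops had not moved. I did not measure each one again.

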